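# Load two dough tins the same way round and wind the timer

### The arm

A 6-joint arm with a two-finger parallel gripper is mounted at the origin on the work surface. World frame = base frame: x ahead of the robot, y to its left, z up, the work surface at z = 0. Lengths are in m, angles in rad, forces in N, time in s.
With the tool pointing down it reaches from about 0.275 to 0.875 m from the base axis. Payload 12.5 kg.
Tool frame: the origin (TCP) lies midway between the tips of the shut fingers; the grasp point (between the pads) lies 19 mm behind it (tcp_to_grasp is the distance from the TCP to the grasp point, in m); z points along the fingers, y is the direction in which the jaws open and shut (so a half turn about z gives the same grasp; the last joint's range is limited). The gripper opens to 85 mm and grips with 20 to 120 N. Pads are 22 mm wide; open, the fingers measure 114 mm over their backs; the gripper's body (76 mm by 85 mm) begins 54 mm behind the grasp point. The pads swing forward as they close: fully open they stand 13 mm farther back than shut.
Start: joints at [1.041, 0.351, 1.652, -0, 1.139, -0.085], TCP at [0.237, 0.496, 0.231] pointing down, gripper open.
Joint ranges: [-2.75, 2.75], [-0.79, 2.1], [0.01, 2.65], [-1.57, 4.71], [0.07, 3.14], [-2.87, 2.87]. Speed limits (rad/s): [2.22, 2.22, 2.79, 3.14, 3.14, 3.14].

### API

Orientations are given as a unit quaternion [x, y, z, w].
In Python, from station import * gives the robot as it stands. The module is installed in compiled form; this text tells all that it offers.
- The arm moves only by the tool carry_out, never from a script. Its argument "deltas" is a list of rows, each a list of 4 numbers: the shift along the tool's x, y, z in mm, then the turn about the tool's z in degrees. In form: [[x, y, z, yaw], ...]. A call has 1 to 8 rows; each row is the pose to reach, as a shift and turn from the pose commanded when the call began, along the tool's axes at that moment; what a row does not reach only later rows make up. A row lasts 1/12 s, in which the tool goes at most 41.7 mm and 7.16 degrees, less where a joint would pass 70% of its speed; a pose out of reach is approached as far as the arm can. A call with a gripper value outside its range is refused whole. "hand" is the opening, from -1 (shut) to 1 (fully open), set as the call begins (left out, the last holds). The fingers move at their own pace and stop on an object; "squeeze" is the grip in N (left out, the last holds). Time passes only in rows, so rows that repeat a pose let the fingers close. It gives the time, the measured TCP pose, the force and the opening at its end, in the units of the state.
- observe(): the state, without advancing time (a new reading comes with each control period).
- grab_frame(name): name is "side" or "top" or "wrist"; returns a dict with "pixels" (384x512x3 uint8, red, green, blue), "depth" (384x512 float32, m along the optical axis (not along the pixel's ray), 0 where there is no reading), "fx", "fy", "cx", "cy" (pixels), "R" (3x3) and "t" (3): a world point X has camera coordinates R X + t; the wrist camera has in their place "tool_from_camera" (4x4, takes a point from camera to tool coordinates, whose origin is the TCP and whose axes are the flange's). Camera axes: x right, y down, z forward; pixel columns grow to the right and rows downward; lengths in m; the calibration is good to about 2 mm. The wrist camera is an equidistant fisheye: a pixel r from the principal point sees the ray r / f radians off the axis. A picture is of the moment at which its call begins: read the wrist's pose just before it.
- finish_job(): hands the job in, once; it reports no verdict.
Trained networks look in a picture, given as the dict that the camera call returned (one of the last four; its "shot" number tells which), for a name from the list of things; names that differ only in an ending like _2 or _b are one class to them, and where a whole thing is asked for, a point or a joint stands for the part that bears it (a point fixed in the world has none). Each returns a list of dicts, best first, with "confidence" (0 to 1); they miss things now and then, are a little off and sometimes report something else, mostly with a low value. They report only what shows in the picture. A call takes as long as a camera call. They do not tell look-alikes from the thing itself.
- find_in(picture, label): "point" ([column, row] in pixels, amid what is visible of it).
- masks_of(picture, label): "mask" (384x512 bool, what is visible of it) and "point" ([column, row] in pixels, amid what is visible of it).
- place_of(picture, label): "point" ([column, row] in pixels: a listed point, or the origin of a listed thing).
The state is a dict: "t": time; "joint_positions": joint angles; "joint_velocities": joint speeds; "effort": joint torques, N m; "eef_pos": TCP position; "eef_rot": TCP orientation; "force": force on the tool from outside, world axes, zero at the start; "moment": the same for the moment, N m; "grip_width": opening from 0.0 (shut) to 1.0 (fully open).
Only numpy, scipy, OpenCV 4.12 (cv2) and the standard library are available. Lean on these libraries where they do the work, as an engineer would, in place of code of your own. Each camera call takes 0.05 s, during which the arm holds its last target. There are 200 camera calls.

### The job

Put both loaf tins into the grey carrier, one in each bay, sitting flat on its floor, with both lifting tabs pointing out over the low side of the carrier, away from its high wall. When both tins are in and let go, wind the timer clockwise fully to its stop, in as many partial turns as you need, and leave the bowl and the jar where they are.

Things in the scene. Friction and masses are not known exactly. Their poses are not given: they have to be found in the camera images.
- tin_a_center (a point): centre of a small open loaf tin of bare metal, loose, mouth up; the point is half-way up, 21 mm above its underside. 90 mm long (x), 50 mm wide (y), 42 mm high, walls 3 mm, about 0.12 kg. At its +x end a flat lifting tab, 26 mm wide, 3 mm thick, sticks out 24 mm level with the rim (tip 69 mm from the centre). x points to the tab, z up. The two tins are alike
- tin_b_center (a point): centre of a small open loaf tin of bare metal, loose, mouth up; the point is half-way up, 21 mm above its underside. 90 mm long (x), 50 mm wide (y), 42 mm high, walls 3 mm, about 0.12 kg. At its +x end a flat lifting tab, 26 mm wide, 3 mm thick, sticks out 24 mm level with the rim (tip 69 mm from the centre). x points to the tab, z up. The two tins are alike
- tin_a_tab (a point): middle of the lifting tab of tin_a, 57 mm along the tin's +x from its centre, 1.5 mm below the rim; axes as the tin's
- tin_b_tab (a point): middle of the lifting tab of tin_b, 57 mm along the tin's +x from its centre, 1.5 mm below the rim; axes as the tin's
- tray: grey carrier fixed to the table, 120 (x) by 212 mm (y), floor plate 6 mm thick; origin at the centre of its underside. High wall on its -x side (66 mm above the table); the bays are framed by lips 8 mm high, 4 mm thick on the plate; +x is the low side. Two bays 100 mm apart along y, each 101 (x) by 60 mm (y): 5 mm spare all round a tin. A reversed tin catches its tab on the wall
- bay_left (a point): centre of the carrier's bay on its +y side, on the floor plate's upper face, 6 mm above the table; x points from the high wall to the low side, z up
- bay_right (a point): centre of the carrier's bay on its -y side, on the floor plate's upper face, 6 mm above the table; x points from the high wall to the low side, z up
- timer_grip (a point): point on the axis of the wind-up timer's dial, 51 mm above the table, where to pinch its winged grip: an upright bar 46 mm long (x), 12 mm thick (y), its top 10 mm above this point, on a dial disc (50 mm across) 23 mm below it. The axes turn with the dial, x along the bar, z up. The white round base, 74 mm across, 24 mm high, is fixed to the table
- timer_dial (a joint): turn of the timer's dial, rad: grows as it is wound clockwise seen from above; starts between 0 and 0.6, the stop is at 2.6. About 0.05 to 0.08 N m is needed; it has a light spring but friction holds it where it is left
- bowl: steel mixing bowl, 150 mm across, 60 mm high, loose, origin at the centre of its underside; not to be disturbed
- jar: clear jar with a steel cap, 70 mm across, 100 mm high, loose, origin at the centre of its underside; not to be disturbed
- scale: white kitchen scale, 150 by 200 mm, 34 mm high, fixed to the table; origin at the centre of its underside; not used
Mind the look-alikes: they are no part of the job. Leave any orange or yellow look-alike of the tray alone. Leave any orange look-alike of the part that bears tin_a_center alone.

How it is judged:
On the way, in this order (a step that is already met when the one before it is completed fails the run):
1. both tins sit flat in the carrier, one in each bay, tabs over the low side, let go (((horizontal distance between tin_a_center and bay_left below 0.01 m and z of tin_a_center in the frame of bay_left below 0.025 m and angle between each of tin_a_center, tin_b_center's own z axis and vertical below 0.08 rad and angle between the x axis of tin_a_center and the x axis of bay_left, either way round below 0.2 rad and x of tin_a_tab in the frame of bay_left above 0.04 m and horizontal distance between tin_b_center and bay_right below 0.01 m and z of tin_b_center in the frame of bay_right below 0.025 m and angle between the x axis of tin_b_center and the x axis of bay_right, either way round below 0.2 rad and x of tin_b_tab in the frame of bay_right above 0.04 m) or (horizontal distance between tin_a_center and bay_right below 0.01 m and z of tin_a_center in the frame of bay_right below 0.025 m and angle between each of tin_a_center, tin_b_center's own z axis and vertical below 0.08 rad and angle between the x axis of tin_a_center and the x axis of bay_right, either way round below 0.2 rad and x of tin_a_tab in the frame of bay_right above 0.04 m and horizontal distance between tin_b_center and bay_left below 0.01 m and z of tin_b_center in the frame of bay_left below 0.025 m and angle between the x axis of tin_b_center and the x axis of bay_left, either way round below 0.2 rad and x of tin_b_tab in the frame of bay_left above 0.04 m)) and contact force between each of tin_a, tin_b and the fingers below 0.1 N), for 0.2 s.
2. then the timer is wound clockwise to its stop (value of joint timer_dial above 2.4 rad), for 0.2 s.
At the end, for the whole second after the job is handed in: each bay holds one tin, flat on the floor plate (within 4 mm and 0.08 rad), centred within 10 mm, along the bay within 0.2 rad, its tab over the low side; the tins are released and at rest; the dial stands within 0.2 rad of its stop (beyond 2.4 rad) (all of step 1 and value of joint timer_dial above 2.4 rad and linear speed of each of tin_a, tin_b below 0.02 m/s); the robot touches nothing.
It fails at once if the bowl is moved more than 30 mm (distance of bowl from where it was at the start of the episode above 0.03 m).
It fails at once if the jar is moved more than 30 mm (distance of jar from where it was at the start of the episode above 0.03 m).
It also fails if it takes over 72 s, if anything falls off the work surface, if the arm or the gripper's body presses on something with over 40 N, if the wrist force passes 120 N, or if a joint passes its speed limit or range.

## Working session

There is one attempt and no reset: what is moved stays moved. The work goes in short steps, Python scripts to look and compute and a tool call to move; the robot and the scene stay as the last step left them, time stands still between calls to the robot, and variables do not carry over. Pictures are saved under pics/ and viewed, about 8 in all and at most 12, crops included, and the job is handed in when it is done.

Besides the shell and the picture viewer there is one more tool, called as name(argument=value, ...) on one line, values as JSON. carry_out: Moves the arm, as the interface text tells. Its arguments: {"type":"object","properties":{"deltas":{"type":"array"},"hand":{"type":"number"},"squeeze":{"type":"number"}},"required":["deltas"]}

```bash
mkdir -p pics
cat > h.py <<'E'
from station import *
import numpy as np, cv2
from scipy.spatial.transform import Rotation as Rn
def save(f,n,s=1): cv2.imwrite('pics/'+n,cv2.cvtColor(f['pixels'],cv2.COLOR_RGB2BGR))
def cloud(f):
    v,u=np.mgrid[0:384,0:512]; d=f['depth']
    P=np.stack([(u-f['cx'])/f['fx']*d,(v-f['cy'])/f['fy']*d,d],-1)
    W=(P-f['t'])@f['R']; W[d==0]=np.nan; return W
def ray(f,p,z):
    r=np.array([(p[0]-f['cx'])/f['fx'],(p[1]-f['cy'])/f['fy'],1])@f['R']; c=-f['t']@f['R']
    return c+r*(z-c[2])/r[2]
E
python3 - <<'E'
from h import *
s=observe(); print(s)
a=grab_frame('top'); b=grab_frame('side')
save(a,'t0.png'); save(b,'s0.png')
for l,z in [('tin_a_center',.021),('tin_a_tab',.0405),('tray',0),('bay_left',.006),('bay_right',.006),('timer_grip',.051),('bowl',0),('jar',0),('scale',0)]:
    for n,f in (('top',a),('side',b)):
        for r in place_of(f,l)[:4]: print(l,n,np.round(r['point']),round(r['confidence'],2),np.round(ray(f,r['point'],z),3))
E
```

```text
{'t': 0.0, 'joint_positions': array([ 1.04137867e+00,  3.51255317e-01,  1.65242988e+00, -2.57540231e-05,
        1.13910159e+00, -8.45694653e-02]), 'joint_velocities': array([ 0.00023375,  0.00052798, -0.00087863,  0.00050359, -0.00101053,
       -0.0004996 ]), 'effort': array([ 8.11957088e-04, -5.06106913e+01, -2.91407722e+01, -9.27021165e-05,
        4.61353877e-03,  1.98946539e-07]), 'eef_pos': array([0.23647405, 0.4961972 , 0.23074577]), 'eef_rot': array([ 2.20589347e-01,  9.75366589e-01, -5.72682558e-04, -1.69283490e-04]), 'force': array([ 0.27187651,  0.01721906, -0.08415727]), 'moment': array([0.03170419, 0.00545001, 0.00468865]), 'grip_width': 0.9969689413170634}
tin_a_center top [160.  82.] 0.94 [0.8   0.318 0.021]
tin_a_center top [177. 140.] 0.63 [0.637 0.267 0.021]
tin_a_center side [273. 149.] 0.69 [0.636 0.265 0.021]
tin_a_center side [310. 133.] 0.58 [0.808 0.336 0.021]
tin_a_tab top [178. 158.] 0.94 [0.585 0.259 0.04 ]
tin_a_tab top [176.  93.] 0.72 [0.765 0.271 0.04 ]
tin_a_tab side [301. 133.] 0.79 [0.758 0.311 0.04 ]
tin_a_tab side [256. 148.] 0.65 [0.574 0.255 0.0
[... 734 characters left out ...]
78. 307.] 0.73 [0.184 0.253 0.006]
bay_right side [291. 219.] 0.75 [ 0.565 -0.071  0.006]
bay_right side [133. 176.] 0.67 [0.177 0.26  0.006]
bay_right side [197. 267.] 0.59 [ 0.303 -0.16   0.006]
bay_right side [288. 191.] 0.59 [0.602 0.043 0.006]
timer_grip top [403. 195.] 0.72 [ 0.496 -0.341  0.051]
timer_grip top [181. 159.] 0.38 [0.581 0.249 0.051]
timer_grip side [316. 298.] 0.62 [ 0.501 -0.343  0.051]
bowl top [366. 108.] 0.98 [ 0.739 -0.256  0.   ]
bowl side [391. 255.] 0.84 [ 0.741 -0.254  0.   ]
jar top [121. 121.] 0.7 [0.692 0.428 0.   ]
jar side [274. 129.] 0.73 [ 0.709  0.449 -0.   ]
scale top [258.  81.] 0.76 [ 0.811  0.048 -0.   ]
scale side [353. 182.] 0.8 [0.812 0.036 0.   ]
```

Run:
```python
import cv2,numpy as np
a=cv2.imread('pics/t0.png');cv2.imwrite('pics/t0b.png',cv2.resize(a[50:350,100:500],None,fx=2,fy=2,interpolation=cv2.INTER_CUBIC))
```

```text
(no output)
```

View pics/t0b.png

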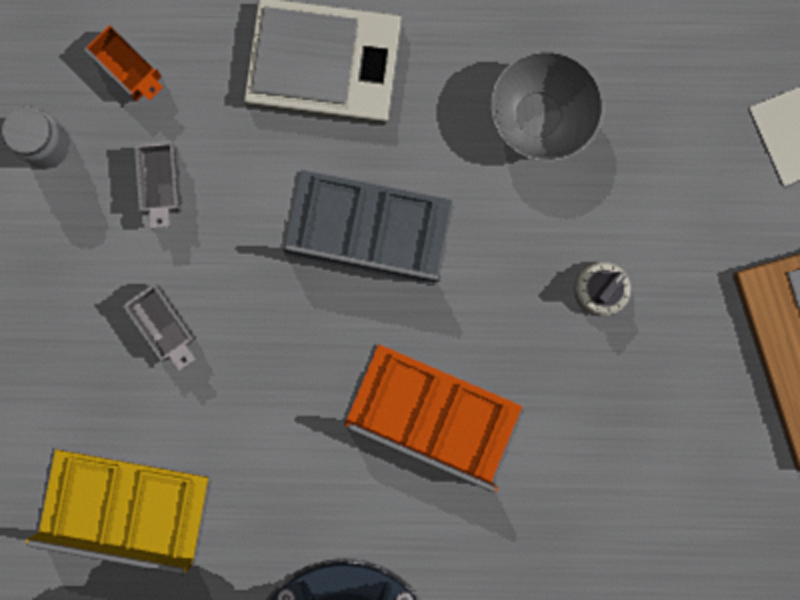

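View pics/s0.png

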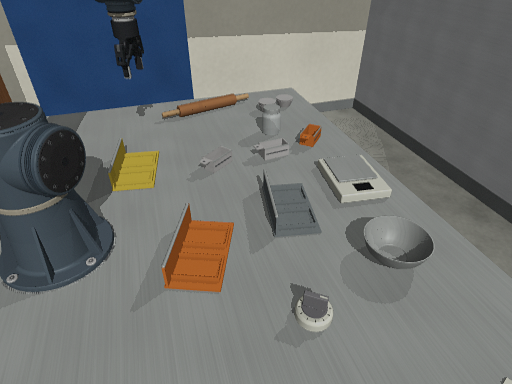

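The top view shows the grey tray at about (284,164), high wall facing the robot. The metal tins are at (178,140) and (180,212), both with tabs towards the robot. The timer is at (403,195). The orange and yellow look-alikes are identified. Next I'll measure poses from depth.

Run:
```python
from h import *
a=grab_frame('top'); W=cloud(a)
for r in masks_of(a,'tin_a_center'):
    m=r['mask']; p=W[m]; c=a['pixels'][m].mean(0)
    if c[0]-c[2]>60: continue
    q=p[(p[:,2]>.033)&(p[:,2]<.055)][:,:2].astype(np.float32)
    print('tin',r['confidence'],r['point'],np.round(c),len(p),len(q),np.round(np.nanpercentile(p[:,2],[5,50,95]),3),cv2.minAreaRect(q*1000))
for r in place_of(a,'tin_a_center'): print(r['confidence'],r['point'],ray(a,r['point'],.021)[:2])
for r in place_of(a,'tin_a_tab'): print('tab',r['confidence'],r['point'],ray(a,r['point'],.0405)[:2])
reg=(W[...,0]>.48)&(W[...,0]<.68)&(W[...,1]>-.16)&(W[...,1]<.12)&(W[...,2]>.003)
p=W[reg]; print('tray',cv2.minAreaRect(p[p[:,2]<.02][:,:2].astype(np.float32)*1000), 'wall',cv2.minAreaRect(p[p[:,2]>.05][:,:2].astype(np.float32)*1000))
reg=(abs(W[...,0]-.497)<.06)&(abs(W[...,1]+.342)<.06)&(W[...,2]>.052)
p=W[reg]; print('timer',len(p),cv2.minAreaRect(p[:,:2].astype(np.float32)*1000),p.mean(0))
```

```text
tin 0.56 [178.7, 142.1] [90. 87. 89.] 794 248 [-0.002  0.007  0.044] ((628.4955444335938, 261.89013671875), (114.24446105957031, 52.86616134643555), 5.492859840393066)
0.83 [175.9, 139.0] [0.64034925 0.2702184 ]
0.75 [156.6, 83.0] [0.79584401 0.3282311 ]
tab 0.95 [181.0, 158.7] [0.58389773 0.25133851]
tab 0.87 [178.0, 94.5] [0.75942388 0.26447572]
tray ((579.7576904296875, -19.954010009765625), (199.72967529296875, 279.6365966796875), 0.14617401361465454) wall ((526.5072021484375, -15.059562683105469), (210.38839721679688, 7.9546966552734375), 79.45298767089844)
timer 93 ((498.74420166015625, -345.08538818359375), (13.253857612609863, 45.64308166503906), 50.85920715332031) [ 0.49886846 -0.34439117  0.05961722]
```

```bash
cat >> h.py <<'E'
def rect(p,zlo,zhi):
    q=p[(p[:,2]>zlo)&(p[:,2]<zhi)][:,:2].astype(np.float32)*1000
    return len(q),np.round(cv2.boxPoints(cv2.minAreaRect(q))),cv2.minAreaRect(q)
def wcloud(s,f):
    v,u=np.mgrid[0:384,0:512]; x=u-f['cx'];y=v-f['cy']; th=np.hypot(x/f['fx'],y/f['fy'])
    k=np.tan(th)/np.maximum(th,1e-9); d=np.where(th<1.4,f['depth'],0)
    P=np.stack([x/f['fx']*k*d,y/f['fy']*k*d,d],-1)
    M=f['tool_from_camera']; T=P@M[:3,:3].T+M[:3,3]
    W=T@Rn.from_quat(s['eef_rot']).as_matrix().T+s['eef_pos']; W[d==0]=np.nan; return W
def go(s,x,y,z,yaw):
    """tool-frame shift (mm) and turn (deg) to TCP x,y,z with tool x-axis yaw deg; yaw mod 360 nearest via q6 range"""
    R=Rn.from_quat(s['eef_rot']).as_matrix(); d=R.T@(np.array([x,y,z])-s['eef_pos'])*1000
    q6=np.arctan2(y,x)+np.pi/2-np.radians(yaw); q6=(q6+np.pi)%(2*np.pi)-np.pi
    q1=np.arctan2(y,x); cur=s['joint_positions']
    # turn = change of q6 - change of q1
    turn=np.degrees((q6-cur[5])-(q1-cur[0]))
    return np.round(d,1),'turn',round(turn,1),'q6',round(q6,2)
E
python3 - <<'E'
from h import *
a=grab_frame('top'); W=cloud(a)
reg=(W[...,0]>.36)&(W[...,0]<.5)&(W[...,1]>.17)&(W[...,1]<.35)
print(rect(W[reg],.033,.06)); print(a['fx'])
f=grab_frame('wrist'); print(f['tool_from_camera'].round(3),f['fx'],f['cx'],f['cy'])
s=observe()
for k in (0,180): print(k,go(s,.44,.26,.25,-145+k))
E
```

```text
(248, array([[373., 235.],
       [404., 193.],
       [495., 260.],
       [465., 302.]], dtype=float32), ((434.2584533691406, 247.57208251953125), (113.69648742675781, 51.90934371948242), 36.14570617675781))
491.4553539302663
[[-0.001 -0.947 -0.322  0.082]
 [ 1.    -0.001  0.001 -0.001]
 [-0.001 -0.322  0.947 -0.142]
 [ 0.     0.     0.     1.   ]] 297.3186396354542 261.8316865490784 194.99698233542145
0 (array([-285.3, -126. ,  -18.7]), 'turn', np.float64(-60.5), 'q6', np.float64(-1.65))
180 (array([-285.3, -126. ,  -18.7]), 'turn', np.float64(119.5), 'q6', np.float64(1.49))
```

carry_out(deltas=[[-38, -17, 10, -7], [-76, -34, 20, -14], [-114, -51, 30, -21], [-152, -68, 40, -28], [-190, -85, 50, -35], [-228, -102, 60, -42], [-260, -116, 70, -49], [-291, -129, 81, -56]], hand=1, squeeze=30)

```text
t: 1.97
eef_pos: [0.4284, 0.2726, 0.1578]
eef_rot: [-0.23, 0.973, 0.0, 0.0]
force: [0.9, 1.7, 0.0]
grip_width: 1.0
```

carry_out(deltas=[[0, 0, 0, -5.6], [0, 0, 0, -5.6]])

```text
t: 2.13
eef_pos: [0.4281, 0.2727, 0.1574]
eef_rot: [-0.275, 0.961, -0.0, -0.0]
force: [-1.0, 0.3, -0.6]
grip_width: 1.001
```

Run:
```python
from h import *
s=observe(); f=grab_frame('wrist'); save(f,'w1.png'); W=wcloud(s,f)
print(s['t'],s['eef_pos'],s['joint_positions'].round(2))
reg=(abs(W[...,0]-.44)<.085)&(abs(W[...,1]-.255)<.085)
print(rect(W[reg],.035,.05), np.nanmedian(W[reg][W[reg][:,2]<.02][:,2]))
print(go(s,.444,.2547,.05,-143.9))
```

```text
2.1333 [0.42807982 0.27265647 0.15737554] [ 0.48  0.37  1.83 -0.    0.94 -1.65]
(2160, array([[373., 235.],
       [403., 193.],
       [496., 262.],
       [465., 303.]], dtype=float32), ((434.2518310546875, 248.325439453125), (114.97618865966797, 51.605690002441406), 36.40080642700195)) -0.00027914283851462884
(array([ -4.1, -23.7, 107.4]), 'turn', np.float64(-4.2), 'q6', np.float64(-1.68))
```

View pics/w1.png

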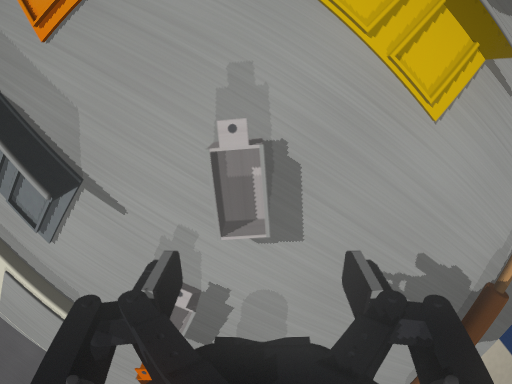

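The tin below sits at image (240,190), tab up, and agrees with the top view. I'll go down and grip it across its width.

carry_out(deltas=[[-2, -12, 20, -2], [-4.5, -23, 40, -4.5], [-4.5, -23, 70, -4.5], [-4.5, -23, 95, -4.5], [-4.5, -23, 115, -4.5], [-4.5, -23, 130, -4.5], [-4.5, -23, 140, -4.5], [-4.5, -23, 143, -4.5]])

```text
t: 2.85
eef_pos: [0.4424, 0.2574, 0.0139]
eef_rot: [-0.312, 0.95, -0.0, -0.001]
force: [-0.0, -0.1, 0.1]
grip_width: 1.002
```

carry_out(deltas=[[0, 0, 0, 0], [0, 0, 0, 0], [0, 0, 0, 0], [0, 0, 0, 0], [0, 0, 0, 0], [0, 0, 0, 0]], hand=-1, squeeze=30)

```text
t: 3.35
eef_pos: [0.4438, 0.2573, 0.016]
eef_rot: [-0.312, 0.95, 0.0, 0.001]
force: [-1.6, 1.0, 6.6]
grip_width: 0.578
```

carry_out(deltas=[[0, 0, -15, 0], [0, 0, -45, 5], [0, 0, -80, 12], [0, 0, -110, 19], [0, 0, -135, 26], [0, 0, -150, 33], [0, 0, -150, 40], [0, 0, -150, 47]])

```text
t: 4.02
eef_pos: [0.4437, 0.2571, 0.1666]
eef_rot: [0.096, 0.995, 0.001, 0.001]
force: [0.9, 0.3, -1.8]
grip_width: 0.578
```

Run:
```python
from h import *
s=observe(); print(s['t'],s['eef_pos'],s['force'],s['grip_width'],s['joint_positions'].round(2))
f=grab_frame('wrist');W=wcloud(s,f); a=grab_frame('top')
for g,w in ((W,0),(cloud(a),1)):
    for wl in (.05,.058):
        reg=(g[...,0]>.48)&(g[...,0]<.6)&(g[...,1]>-.16)&(g[...,1]<.12)
        try: print(w,rect(g[reg],wl,.075))
        except Exception as e: print(e)
print(go(s,.57,-.075,.16,-10.5))
```

```text
4.0167 [0.44371438 0.2570605  0.16658639] [ 0.85525898  0.32589847 -1.76969972] 0.5784186989783711 [ 0.43  0.36  1.81 -0.    0.96 -0.94]
0 (993, array([[ 502., -117.],
       [ 510., -119.],
       [ 544.,   63.],
       [ 536.,   65.]], dtype=float32), ((523.0403442382812, -26.91095733642578), (184.92889404296875, 8.312284469604492), 79.2604751586914))
0 (628, array([[ 502., -117.],
       [ 510., -119.],
       [ 544.,   62.],
       [ 536.,   63.]], dtype=float32), ((522.90576171875, -27.620811462402344), (183.48387145996094, 8.312284469604492), 79.2604751586914))
1 (242, array([[ 503., -117.],
       [ 511., -119.],
       [ 550.,   88.],
       [ 542.,   89.]], dtype=float32), ((526.4834594726562, -14.690032958984375), (210.3117218017578, 7.972862243652344), 79.50057983398438))
1 (235, array([[ 503., -117.],
       [ 511., -119.],
       [ 550.,   88.],
       [ 542.,   89.]], dtype=float32), ((526.4904174804688, -14.663482666015625), (210.26388549804688, 7.92624044418335), 79.43645477294922))
(array([-187.3, -301.9,    6.5]), 'turn', np.float64(179.5), 'q6', np.float64(1.62))
```

carry_out(deltas=[[-20, -32, 0, 7], [-42, -68, 0, 14], [-64, -104, 0, 21], [-86, -140, 0, 28], [-108, -176, 0, 35], [-128, -210, 0, 42], [-148, -240, 0, 49], [-165, -266, 0, 56]])

```text
t: 4.78
eef_pos: [0.5568, -0.0376, 0.1649]
eef_rot: [0.55, 0.835, -0.0, 0.0]
force: [0.1, 0.3, -2.5]
grip_width: 0.583
```

carry_out(deltas=[[0, 0, 0, 7], [0, 0, 0, 14], [0, 0, 0, 21], [0, 0, 0, 28], [0, 0, 0, 35], [0, 0, 0, 42], [0, 0, 0, 49], [0, 0, 0, 56]])

```text
t: 5.45
eef_pos: [0.5562, -0.035, 0.1648]
eef_rot: [0.878, 0.479, -0.0, -0.0]
force: [0.1, 0.7, -0.7]
grip_width: 0.58
```

carry_out(deltas=[[0, 0, 0, 7], [0, 0, 0, 14], [0, 0, 0, 21], [0, 0, 0, 28], [0, 0, 0, 35], [0, 0, 0, 42], [0, 0, 0, 49], [0, 0, 0, 56]])

```text
t: 6.12
eef_pos: [0.5561, -0.035, 0.1648]
eef_rot: [1.0, 0.011, -0.0, -0.0]
force: [-0.7, -0.6, -1.3]
grip_width: 0.579
```

Run:
```python
from h import *
s=observe(); print(s['t'],s['eef_pos'],s['force'],s['grip_width'],s['joint_positions'].round(2))
f=grab_frame('wrist');save(f,'w2.png');W=wcloud(s,f)
reg=(W[...,0]>.48)&(W[...,0]<.68)&(W[...,1]>-.16)&(W[...,1]<.12)
print(rect(W[reg],.05,.075)); print(rect(W[reg],.1,.25))
np.save('W2.npy',W)
print(go(s,.575,-.075,.16,-10.6))
for l in('bay_left','bay_right'): print([(np.round(r['point']),r['confidence']) for r in place_of(f,l)])
```

```text
6.1167 [ 0.55614332 -0.03500627  0.16480116] [-0.71963509 -0.60237313 -1.33846903] 0.5791912065108993 [-0.15  0.44  1.7  -0.    1.    1.4 ]
(1324, array([[ 503., -119.],
       [ 512., -120.],
       [ 551.,   89.],
       [ 542.,   90.]], dtype=float32), ((527.1486206054688, -14.990776062011719), (212.37420654296875, 9.071172714233398), 79.43070983886719))
(41088, array([[ 491.,  -34.],
       [ 564., -109.],
       [ 639.,  -35.],
       [ 566.,   40.]], dtype=float32), ((565.007568359375, -34.32283020019531), (105.41078186035156, 105.2125473022461), 44.43537139892578))
(array([18. , 40.4,  4.8]), 'turn', np.float64(11.9), 'q6', np.float64(1.63))
[(array([204., 146.]), 0.95), (array([ 59., 353.]), 0.72)]
[(array([296., 163.]), 0.95)]
```

View pics/w2.png

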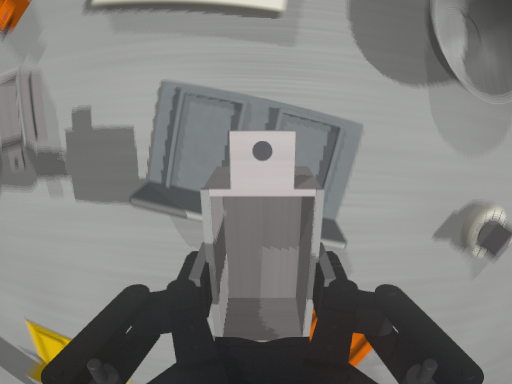

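Run:
```python
from h import *
W=np.load('W2.npy'); P=W.reshape(-1,3); P=P[~np.isnan(P[:,0])]
th=np.radians(-10.57); x=np.array([np.cos(th),np.sin(th)]); y=np.array([-x[1],x[0]])
c=np.array([.5271,-.0150]); L=np.c_[(P[:,:2]-c)@x,(P[:,:2]-c)@y,P[:,2]]*1000
m=(abs(L[:,0])<150)&(abs(L[:,1])<130)
L=L[m]; w=L[L[:,2]>45]; w=w[w[:,2]<75]; print('wall',np.percentile(w,[1,99],0).round(1))
pl=L[(L[:,2]>3.5)&(L[:,2]<20)&(L[:,0]>20)]; print('plate',np.percentile(pl,[.2,1,50,99,99.8],0).round(1))
lp=L[(L[:,2]>12)&(L[:,2]<18)&(L[:,0]>10)]
print(len(lp)); 
print('x',np.histogram(lp[:,0],bins=np.arange(90,126,2)))
print('y',np.histogram(lp[:,1],bins=np.arange(-110,112,4)))
t=W.reshape(-1,3); s=observe(); R=Rn.from_quat(s['eef_rot']).as_matrix(); T=(P-s['eef_pos'])@R*1000
T=T[(abs(T[:,0])<90)&(abs(T[:,1])<40)]
print('z',np.histogram(T[:,2],bins=np.arange(-60,40,5)))
tab=T[(T[:,0]>48)&(abs(T[:,2]+26)<8)]; print('tab',np.percentile(tab,[1,50,99],0).round(1))
rim=T[(T[:,0]>20)&(abs(T[:,2]+26)<6)]; print('rim',np.percentile(rim,[1,99],0).round(1), rim.mean(0))
```

```text
wall [[  -3.9 -104.5   45.6]
 [   4.1  105.1   66.4]]
plate [[  20.4 -105.2    3.6]
 [  21.9 -103.9    3.9]
 [  80.5   27.2    5.6]
 [ 113.1  104.8   14.4]
 [ 113.7  106.1   15. ]]
1366
x (array([ 31,  30,  30,  35,  33,  35,  31, 223, 266,  57,   0,   0,   0,
         0,   0,   0,   0]), array([ 90,  92,  94,  96,  98, 100, 102, 104, 106, 108, 110, 112, 114,
       116, 118, 120, 122, 124]))
y (array([  0,   0,   0,   0,   0,   0, 107, 186,  13,  13,  12,  13,  15,
        18,  17,  17,  19,  16,  15,  19,  17,  18,  50,  58,   0,   0,
         0,   0,   0,   0,   0,  60,  77,  18,  18,  16,  11,  17,  17,
        16,  11,  15,  19,  15,  13,  17,  16, 179, 208,   0,   0,   0,
         0,   0,   0]), array([-110, -106, -102,  -98,  -94,  -90,  -86,  -82,  -78,  -74,  -70,
        -66,  -62,  -58,  -54,  -50,  -46,  -42,  -38,  -34,  -30,  -26,
        -22,  -18,  -14,  -10,   -6,   -2,    2,    6,   10,   14,   18,
         22,   26,   30,   34,   38,   42,   46,   50,   54,   58,   62,
         66,   70,   74,   78,   82,   86,   90,   94,   98,  102,  106,
        110]))
z (array([ 840,  642,  514,  402,  592,  465, 6252, 2214, 1270, 1139,  915,
        839,  719,  710, 7830,   95,    0,    0,    0]), array([-60, -55, -50, -45, -40, -35, -30, -25, -20, -15, -10,  -5,   0,
         5,  10,  15,  20,  25,  30,  35]))
tab [[ 48.2 -11.2 -27. ]
 [ 59.6   1.5 -25.6]
 [ 70.2  14.1 -24.2]]
rim [[ 21.4 -24.2 -27.1]
 [ 70.1  26.4 -21.1]] [ 51.51878867   1.15115084 -25.45338366]
```

carry_out(deltas=[[7, 20, 0, 6], [13.4, 38.4, 0, 11.8], [13.4, 38.4, 20, 11.8], [13.4, 38.4, 45, 11.8], [13.4, 38.4, 70, 11.8], [13.4, 38.4, 90, 11.8], [13.4, 38.4, 100, 11.8], [13.4, 38.4, 105, 11.8]])

```text
t: 6.93
eef_pos: [0.57, -0.073, 0.0585]
eef_rot: [0.996, -0.089, -0.001, -0.0]
force: [-0.0, -0.1, -1.2]
grip_width: 0.576
```

Run:
```python
from h import *
s=observe(); print(s['t'],s['eef_pos'],s['force'],s['grip_width'],go(s,.5703,-.0731,.024,-10.57))
f=grab_frame('wrist');save(f,'w3.png')
```

```text
6.9333 [ 0.56999477 -0.072976    0.05853666] [-0.00906787 -0.12991687 -1.23436177] 0.5755094955720922 (array([ 0.4,  0.1, 34.5]), 'turn', np.float64(0.4), 'q6', np.float64(1.63))
```

View pics/w3.png

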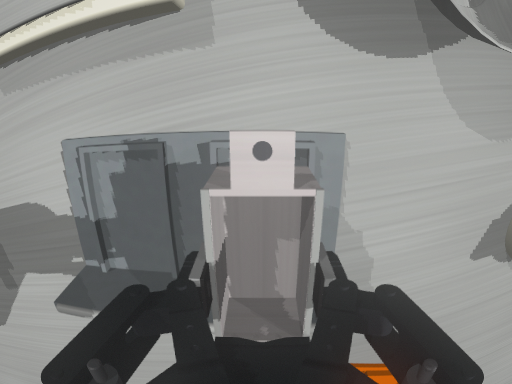

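The tin is centred over the right bay: the lip shows evenly on both sides of the tab at (262,150). Lowering.

carry_out(deltas=[[0.4, 0, 15, 0.4], [0.4, 0, 25, 0.4], [0.4, 0, 31, 0.4], [0.4, 0, 35, 0.4], [0.4, 0, 36, 0.4], [0.4, 0, 36, 0.4]])

```text
t: 7.48
eef_pos: [0.5712, -0.0732, 0.0241]
eef_rot: [0.996, -0.094, 0.0, 0.0]
force: [0.4, 0.3, -0.5]
grip_width: 0.585
```

carry_out(deltas=[[0, 0, 1.5, 0], [0, 0, 1.5, 0], [0, 0, 1.5, 0], [0, 0, 1.5, 0], [0, 0, 1.5, 0]], hand=1)

```text
t: 7.9
eef_pos: [0.5712, -0.0732, 0.0226]
eef_rot: [0.996, -0.094, 0.0, 0.0]
force: [1.1, 0.2, -0.7]
grip_width: 1.001
```

carry_out(deltas=[[0, 0, -10, 0], [0, 0, -40, 0], [0, 0, -80, 0], [0, 0, -115, -7], [0, 0, -130, -14], [0, 0, -130, -21], [0, 0, -130, -28]])

```text
t: 8.48
eef_pos: [0.5716, -0.0733, 0.1547]
eef_rot: [0.988, 0.152, 0.002, 0.001]
force: [-0.8, -0.5, -0.1]
grip_width: 1.0
```

Run:
```python
from h import *
s=observe(); print(s['t'],s['eef_pos'],s['joint_positions'].round(2),s['grip_width'])
f=grab_frame('wrist');W=wcloud(s,f)
P=W.reshape(-1,3); P=P[~np.isnan(P[:,0])]; P=P[(abs(P[:,0]-.58)<.08)&(abs(P[:,1]+.08)<.065)]
print(rect(P,.042,.054))
print(go(s,.6404,.2630,.14,185.5),go(s,.6404,.2630,.14,5.5))
```

```text
8.4833 [ 0.57164306 -0.07325744  0.15473259] [-0.21  0.48  1.66 -0.    1.    1.06] 0.9995589174731843
(2897, array([[ 510., -119.],
       [ 631., -142.],
       [ 650.,  -38.],
       [ 529.,  -15.]], dtype=float32), ((579.9603881835938, -78.48973083496094), (106.32991027832031, 123.16083526611328), 79.3606185913086))
(array([ 166.7, -300. ,   14.7]), 'turn', np.float64(-168.0), 'q6', np.float64(-1.28)) (array([ 166.7, -300. ,   14.7]), 'turn', np.float64(12.0), 'q6', np.float64(1.86))
```

carry_out(deltas=[[17, -31, 0, 2], [34, -62, 0, 4], [52, -94, 0, 6], [70, -126, 0, 8], [88, -158, 0, 10], [106, -190, 0, 12], [124, -222, 0, 12], [140, -252, 0, 12]])

```text
t: 9.2
eef_pos: [0.6305, 0.2111, 0.1529]
eef_rot: [0.999, 0.043, 0.0, -0.0]
force: [0.8, -0.5, -0.6]
grip_width: 0.998
```

Run:
```python
from h import *
s=observe(); print(s['t'],s['eef_pos'],s['joint_positions'].round(2),s['grip_width'])
f=grab_frame('wrist');W=wcloud(s,f)
P=W.reshape(-1,3); Q=P[~np.isnan(P[:,0])]; P=Q[(abs(Q[:,0]-.63)<.1)&(abs(Q[:,1]-.263)<.07)]
n,b,r=rect(P,.035,.05);print(n,b,r)
a=grab_frame('top'); T=cloud(a).reshape(-1,3); T=T[(abs(T[:,0]-.58)<.09)&(abs(T[:,1]+.08)<.065)]
for c in (Q,T):
    th=np.radians(-10.57); x=np.array([np.cos(th),np.sin(th)]); y=np.array([-x[1],x[0]])
    L=np.c_[(c[:,:2]-[.5712,-.0740])@x,(c[:,:2]-[.5712,-.0740])@y,c[:,2]]*1000
    L=L[(L[:,0]>-44)&(L[:,0]<80)&(abs(L[:,1])<45)&(L[:,2]>35)&(L[:,2]<70)]
    if len(L): print('placed',len(L),np.percentile(L,[1,50,99],0).round(1))
print(go(s,.6404,.2630,.014,5.5))
```

```text
9.2 [0.63047316 0.21108035 0.15289676] [0.25 0.64 1.4  0.   1.11 1.74] 0.9982365718620794
2029 [[567. 282.]
 [573. 230.]
 [688. 242.]
 [682. 294.]] ((627.6911010742188, 262.2790832519531), (115.55718994140625, 52.54617691040039), 5.9652838706970215)
placed 1579 [[-42.7 -25.2  35.2]
 [  9.    6.   44.9]
 [ 68.3  27.   48.7]]
placed 249 [[-43.3 -26.5  35.6]
 [ 41.   -2.3  46.7]
 [ 70.1  24.7  53.3]]
(array([ 14.4, -50.8, 138.9]), 'turn', np.float64(-0.5), 'q6', np.float64(1.86))
```

carry_out(deltas=[[7, -25, 0, -0.8], [14, -51, 10, -0.8], [14, -51, 45, -0.8], [14, -51, 80, -0.8], [14, -51, 110, -0.8], [14, -51, 127, -0.8], [14, -51, 136, -0.8], [14, -51, 139, -0.8]])

```text
t: 9.97
eef_pos: [0.6392, 0.2603, 0.0122]
eef_rot: [0.999, 0.051, -0.001, 0.0]
force: [0.6, 0.4, -0.2]
grip_width: 0.999
```

carry_out(deltas=[[0, 0, 0, 0], [0, 0, 0, 0], [0, 0, 0, 0], [0, 0, 0, 0], [0, 0, 0, 0], [0, 0, 0, 0]], hand=-1, squeeze=30)

```text
t: 10.47
eef_pos: [0.6408, 0.2613, 0.0153]
eef_rot: [0.999, 0.052, 0.001, -0.0]
force: [-0.4, 0.2, 6.2]
grip_width: 0.58
```

carry_out(deltas=[[0, 0, -15, 0], [0, 0, -45, -5], [0, 0, -80, -12], [0, 0, -110, -19], [0, 0, -135, -26], [0, 0, -150, -33], [0, 0, -150, -40], [0, 0, -150, -47]])

```text
t: 11.13
eef_pos: [0.6402, 0.2611, 0.1663]
eef_rot: [0.894, 0.449, 0.002, 0.0]
force: [0.4, 0.5, -1.8]
grip_width: 0.579
```

Run:
```python
from h import *
s=observe(); print(s['t'],s['eef_pos'],s['joint_positions'].round(2),s['grip_width'],s['force'])
print(go(s,.5896,.0242,.16,169.43))
```

```text
11.1333 [0.64021692 0.26114056 0.16632317] [ 0.32  0.67  1.31 -0.    1.16  0.96] 0.5788694599839124 [ 0.44918089  0.48595848 -1.79815616]
(array([-220.2,  101. ,    5.9]), 'turn', np.float64(-116.1), 'q6', np.float64(-1.35))
```

carry_out(deltas=[[-30, 14, 0, -7], [-60, 28, 0, -14], [-90, 42, 0, -21], [-120, 56, 0, -28], [-150, 70, 0, -35], [-180, 83, 0, -42], [-205, 94, 0, -49], [-220, 101, 0, -56]])

```text
t: 11.8
eef_pos: [0.5871, 0.022, 0.1647]
eef_rot: [0.579, 0.815, 0.0, 0.0]
force: [-0.1, 0.4, -1.3]
grip_width: 0.584
```

carry_out(deltas=[[0, 0, 0, -7], [0, 0, 0, -14], [0, 0, 0, -21], [0, 0, 0, -28], [0, 0, 0, -35], [0, 0, 0, -42], [0, 0, 0, -49], [0, 0, 0, -56]])

```text
t: 12.47
eef_pos: [0.5878, 0.0245, 0.1647]
eef_rot: [0.128, 0.992, 0.0, 0.0]
force: [-0.4, 0.7, -1.4]
grip_width: 0.58
```

Run:
```python
from h import *
s=observe(); print(s['t'],s['eef_pos'],s['joint_positions'].round(2),s['grip_width'],s['force'])
f=grab_frame('wrist');W=wcloud(s,f);P=W.reshape(-1,3); P=P[~np.isnan(P[:,0])]
R=Rn.from_quat(s['eef_rot']).as_matrix(); T=(P-s['eef_pos'])@R*1000
T=T[(abs(T[:,0])<90)&(abs(T[:,1])<40)]
tab=T[(T[:,0]<-48)&(abs(T[:,2]+26)<8)]; print('tab',len(tab),np.percentile(tab,[1,50,99],0).round(1) if len(tab) else '')
rim=T[(T[:,0]>0)&(abs(T[:,2]+26)<6)]; print('rim',np.percentile(rim,[.5,50,99.5],0).round(1))
print(go(s,.5896,.0242,.06,169.43))
save(f,'w4.png')
```

```text
12.4667 [0.58784509 0.02454138 0.16466989] [-0.04  0.49  1.61 -0.    1.03 -1.35] 0.5804469027457883 [-0.4351207   0.73530768 -1.37468773]
tab 0 
rim [[  0.4 -38.3 -31.7]
 [ 29.3  -1.6 -26.3]
 [ 43.8  36.9 -20.1]]
(array([-1.700e+00,  1.000e-01,  1.047e+02]), 'turn', np.float64(-4.1), 'q6', np.float64(-1.35))
```

View pics/w4.png

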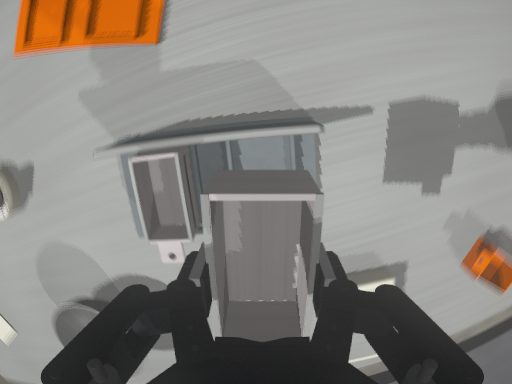

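The held tin's tab is hidden on the far (low) side, and the first tin sits in its bay at (160,200). Lowering the second.

carry_out(deltas=[[-0.8, 0, 10, -2], [-0.8, 0, 40, -4.1], [-0.8, 0, 70, -4.1], [-0.8, 0, 92, -4.1], [-0.8, 0, 105, -4.1], [-0.8, 0, 112, -4.1], [-0.8, 0, 112, -4.1]])

```text
t: 13.1
eef_pos: [0.5884, 0.0243, 0.051]
eef_rot: [0.096, 0.995, -0.0, -0.001]
force: [0.5, -0.2, -0.7]
grip_width: 0.581
```

carry_out(deltas=[[0, 0, 12, 0], [0, 0, 20, 0], [0, 0, 26, 0], [0, 0, 29, 0], [0, 0, 29.5, 0], [0, 0, 29.5, 0]])

```text
t: 13.6
eef_pos: [0.5887, 0.0244, 0.0219]
eef_rot: [0.095, 0.995, 0.0, -0.0]
force: [-0.0, 0.3, -0.8]
grip_width: 0.579
```

Run:
```python
from h import *
s=observe(); print(s['t'],s['eef_pos'],s['grip_width'],s['force'],go(s,.5886,.0244,.024,169.43))
```

```text
13.6 [0.58873289 0.02435458 0.02188969] 0.578579010458911 [-0.01747132  0.31255935 -0.8311466 ] (array([ 0.1,  0. , -2.1]), 'turn', np.float64(-0.4), 'q6', np.float64(-1.34))
```

carry_out(deltas=[[0, 0, 0, 0], [0, 0, 0, 0], [0, 0, 0, 0], [0, 0, 0, 0], [0, 0, 0, 0]], hand=1)

```text
t: 14.02
eef_pos: [0.5888, 0.0243, 0.0221]
eef_rot: [0.095, 0.995, 0.0, 0.0]
force: [-0.4, -0.3, -0.2]
grip_width: 0.998
```

carry_out(deltas=[[0, 0, -10, 0], [0, 0, -40, 0], [0, 0, -80, 0], [0, 0, -115, 0], [0, 0, -140, 0], [0, 0, -140, 0]])

```text
t: 14.52
eef_pos: [0.5911, 0.0243, 0.1683]
eef_rot: [0.095, 0.995, 0.0, 0.005]
force: [1.0, -0.3, 0.3]
grip_width: 1.0
```

Run:
```python
from h import *
s=observe(); print(s['t'],s['eef_pos'],s['joint_positions'].round(2))
f=grab_frame('wrist'); c=wcloud(s,f).reshape(-1,3)
th=np.radians(-10.57); x=np.array([np.cos(th),np.sin(th)]); y=np.array([-x[1],x[0]])
for b in ([.5712,-.0740],[.5896,.0242]):
    L=np.c_[(c[:,:2]-b)@x,(c[:,:2]-b)@y,c[:,2]]*1000
    L=L[(L[:,0]>-46)&(L[:,0]<80)&(abs(L[:,1])<40)&(L[:,2]>40)&(L[:,2]<60)]
    print('placed',len(L),np.percentile(L,[1,50,99],0).round(1),cv2.minAreaRect(L[:,:2].astype(np.float32)))
P=c[(abs(c[:,0]-.498)<.06)&(abs(c[:,1]+.345)<.06)]
try: print(rect(P,.054,.07))
except Exception as e: print('no timer')
for k in(-39.1,140.9): print(go(s,.4987,-.3451,.15,k+90),go(s,.4987,-.3451,.15,k))
```

```text
14.5167 [0.59113783 0.02430987 0.16829407] [-0.04  0.49  1.61 -0.    1.03 -1.42]
placed 1951 [[-43.6 -25.7  40.2]
 [ 21.7  -1.4  47.3]
 [ 69.8  26.   49.3]] ((13.747905731201172, -0.2436370849609375), (52.7618522644043, 115.18123626708984), 89.0865707397461)
placed 1938 [[-44.6 -26.6  40.6]
 [ 30.   -1.3  47.5]
 [ 69.6  24.7  49.5]] ((12.805099487304688, -1.1536979675292969), (51.79787063598633, 115.35176849365234), 89.2740249633789)
(0, array([[0., 0.],
       [0., 0.],
       [0., 0.],
       [0., 0.]], dtype=float32), ((0.0, 0.0), (0.0, 0.0), 0.0))
(array([  20.9, -380.3,   17.6]), 'turn', np.float64(118.2), 'q6', np.float64(0.08)) (array([  20.9, -380.3,   17.6]), 'turn', np.float64(208.2), 'q6', np.float64(1.65))
(array([  20.9, -380.3,   17.6]), 'turn', np.float64(-61.8), 'q6', np.float64(-3.06)) (array([  20.9, -380.3,   17.6]), 'turn', np.float64(28.2), 'q6', np.float64(-1.49))
```

Both tins are measured flat and centred within about 1–2 mm. Now the timer.

carry_out(deltas=[[2, -38, 0, 3], [4, -77, 0, 7], [6, -116, 0, 10], [8, -155, 0, 14], [11, -194, 0, 18], [14, -233, 0, 22], [16, -270, 0, 25], [18, -305, 0, 28]])

```text
t: 15.23
eef_pos: [0.5117, -0.2734, 0.161]
eef_rot: [0.335, 0.942, 0.0, -0.001]
force: [0.7, -0.1, 0.2]
grip_width: 0.997
```

carry_out(deltas=[[15, -32, 5, 0], [32, -65, 10, 0], [32, -65, 20, 0]])

```text
t: 15.48
eef_pos: [0.4429, -0.3039, 0.1411]
eef_rot: [0.335, 0.942, 0.0, -0.001]
force: [-0.5, -0.4, 0.6]
grip_width: 1.002
```

Run:
```python
from h import *
s=observe(); print(s['t'],s['eef_pos'],s['joint_positions'].round(2))
f=grab_frame('wrist'); c=wcloud(s,f).reshape(-1,3)
P=c[(abs(c[:,0]-.498)<.06)&(abs(c[:,1]+.345)<.06)]
n,b,r=rect(P,.054,.07); print(n,b,r)
x,y=np.array(r[0])/1000; 
for k in (r[2],r[2]+90): print(k,go(s,x,y,.034,k),go(s,x,y,.034,k+180))
save(f,'w5.png')
```

```text
15.4833 [ 0.44285143 -0.30390668  0.14112859] [-0.69  0.44  1.77 -0.    0.94 -1.58]
610 [[ 477. -336.]
 [ 514. -364.]
 [ 521. -355.]
 [ 485. -326.]] ((499.22369384765625, -345.20843505859375), (12.25010871887207, 46.62665557861328), 52.158145904541016)
52.158145904541016 (array([-70.1,   3.6, 106.9]), 'turn', np.float64(88.7), 'q6', np.float64(0.06)) (array([-70.1,   3.6, 106.9]), 'turn', np.float64(-91.3), 'q6', np.float64(-3.09))
142.15814590454102 (array([-70.1,   3.6, 106.9]), 'turn', np.float64(-1.3), 'q6', np.float64(-1.52)) (array([-70.1,   3.6, 106.9]), 'turn', np.float64(178.7), 'q6', np.float64(1.63))
```

View pics/w5.png

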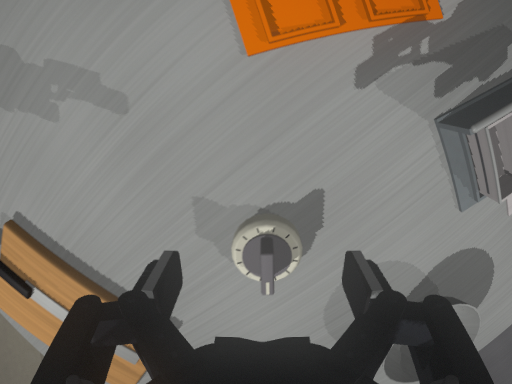

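The timer's grip shows at (266,260), aligned with the tool. Moving down to pinch it.

carry_out(deltas=[[-35, 2, 0, -1.3], [-70, 3.6, 5, -1.3], [-70, 3.6, 35, -1.3], [-70, 3.6, 65, -1.3], [-70, 3.6, 88, -1.3], [-70, 3.6, 100, -1.3], [-70, 3.6, 105, -1.3], [-70, 3.6, 106, -1.3]])

```text
t: 16.2
eef_pos: [0.5043, -0.3429, 0.0353]
eef_rot: [0.322, 0.947, 0.0, -0.001]
force: [-1.0, -0.7, 0.2]
grip_width: 0.999
```

Run:
```python
from h import *
s=observe(); print(s['t'],s['force'],s['moment'],go(s,.4992,-.3452,.034,142))
```

```text
16.2 [-0.99011006 -0.68511004  0.16050828] [0.04561195 0.01198236 0.03451899] (array([ 2.6, -4.9,  1.3]), 'turn', np.float64(0.4), 'q6', np.float64(-1.51))
```

carry_out(deltas=[[2.6, -4.9, 1, 0.4], [2.6, -4.9, 1, 0.4], [2.6, -4.9, 1, 0.4]])

```text
t: 16.45
eef_pos: [0.4993, -0.3462, 0.0361]
eef_rot: [0.326, 0.945, -0.0, 0.001]
force: [-0.2, -0.5, -0.5]
grip_width: 1.005
```

carry_out(deltas=[[0, 0, 0, 0], [0, 0, 0, 0], [0, 0, 0, 0], [0, 0, 0, 0], [0, 0, 0, 0], [0, 0, 0, 0], [0, 0, 0, 0], [0, 0, 0, 0]], hand=-1, squeeze=40)

```text
t: 17.12
eef_pos: [0.4996, -0.345, 0.0351]
eef_rot: [0.326, 0.945, 0.0, 0.0]
force: [2.2, 5.3, 3.0]
grip_width: 0.131
```

Run:
```python
from h import *
s=observe(); print(s['t'],s['force'],s['moment'],s['grip_width'],s['joint_positions'],go(s,.4992,-.3452,.034,142))
```

```text
17.1167 [2.19160718 5.28604751 2.97671269] [ 0.78413874 -0.40654348 -0.0354638 ] 0.13107355706661805 [-6.81424418e-01  7.03363052e-01  1.62481629e+00  1.36496854e-03
  8.13250680e-01 -1.58936660e+00] (array([ 0.2, -0.4,  1.1]), 'turn', np.float64(0.0), 'q6', np.float64(-1.51))
```

carry_out(deltas=[[0, 0, 0, 6], [0, 0, 0, 12], [0, 0, 0, 18], [0, 0, 0, 24], [0, 0, 0, 30], [0, 0, 0, 36], [0, 0, 0, 42], [0, 0, 0, 48]])

```text
t: 17.78
eef_pos: [0.4991, -0.3452, 0.0351]
eef_rot: [0.684, 0.729, 0.0, -0.0]
force: [-0.3, 4.2, 4.0]
grip_width: 0.133
```

Run:
```python
from h import *
s=observe(); print(s['t'],s['force'],s['moment'],s['grip_width'],s['joint_positions'])
```

```text
17.7833 [-0.32214884  4.16691275  3.99043834] [0.60682651 0.24842616 0.06413656] 0.1325469565171809 [-6.81900475e-01  7.03219710e-01  1.62514963e+00  4.86760149e-04
  8.13934625e-01 -7.46521782e-01]
```

carry_out(deltas=[[0, 0, 0, 6], [0, 0, 0, 12], [0, 0, 0, 18], [0, 0, 0, 24], [0, 0, 0, 30], [0, 0, 0, 36], [0, 0, 0, 42], [0, 0, 0, 48]])

```text
t: 18.45
eef_pos: [0.4986, -0.3449, 0.0351]
eef_rot: [0.922, 0.388, -0.0, -0.001]
force: [-3.4, 4.9, 6.9]
grip_width: 0.132
```

carry_out(deltas=[[0, 0, 0, 4], [0, 0, 0, 8], [0, 0, 0, 12], [0, 0, 0, 16]])

```text
t: 18.78
eef_pos: [0.4985, -0.3447, 0.0351]
eef_rot: [0.966, 0.257, -0.001, -0.001]
force: [-3.1, 7.1, 8.9]
grip_width: 0.137
```

Run:
```python
from h import *
s=observe(); print(s['t'],s['force'],s['moment'],s['grip_width'],s['joint_positions'])
```

```text
18.7833 [-3.05493016  7.09846387  8.90691689] [1.13299407 0.68009688 0.04387326] 0.13743457351250649 [-6.81921035e-01  7.02909983e-01  1.62584800e+00  5.77165802e-04
  8.15341215e-01  3.68773329e-01]
```

carry_out(deltas=[[0, 0, 0, 4], [0, 0, 0, 8], [0, 0, 0, 12], [0, 0, 0, 12]])

```text
t: 19.12
eef_pos: [0.4985, -0.3445, 0.0351]
eef_rot: [0.988, 0.154, -0.001, -0.001]
force: [-3.6, 6.3, 7.8]
grip_width: 0.132
```

Run:
```python
from h import *
s=observe(); print(s['t'],s['force'],s['moment'],s['grip_width'],s['joint_positions'][5])
```

```text
19.1167 [-3.6258045   6.31753694  7.77020602] [ 1.27260695  0.68901008 -0.0129985 ] 0.13160135960215075 0.5791874024730636
```

carry_out(deltas=[[0, 0, 0, 4], [0, 0, 0, 8], [0, 0, 0, 12], [0, 0, 0, 12]])

```text
t: 19.45
eef_pos: [0.4986, -0.3445, 0.0351]
eef_rot: [0.999, 0.051, -0.001, -0.001]
force: [-3.7, 7.1, 9.0]
grip_width: 0.128
```

Run:
```python
from h import *
s=observe(); print(s['t'],s['force'],s['moment'],s['grip_width'],s['joint_positions'][5])
```

```text
19.45 [-3.65204879  7.10874499  9.03642535] [1.31342245 0.45956419 1.18907144] 0.1284994071556579 0.7871516133488183
```

The moment jumped to 1.2 N m, so the dial is at its stop. Releasing and checking.

carry_out(deltas=[[0, 0, 0, 0], [0, 0, 0, 0], [0, 0, 0, 0], [0, 0, 0, 0], [0, 0, 0, 0], [0, 0, 0, 0], [0, 0, 0, 0]], hand=1)

```text
t: 20.03
eef_pos: [0.4991, -0.3457, 0.0348]
eef_rot: [0.999, 0.052, 0.0, 0.0]
force: [0.2, -0.4, 0.1]
grip_width: 1.004
```

carry_out(deltas=[[0, 0, -10, 0], [0, 0, -40, 0], [0, 0, -80, 0], [0, 0, -110, 0], [-40, 0, -120, 0], [-80, 0, -120, 0], [-80, 0, -120, 0]])

```text
t: 20.62
eef_pos: [0.4149, -0.3539, 0.1561]
eef_rot: [0.999, 0.051, -0.001, -0.0]
force: [-1.0, 0.3, 0.3]
grip_width: 1.002
```

Run:
```python
from h import *
s=observe(); print(s['t'],s['eef_pos'],s['force'],s['moment'],s['joint_positions'].round(2))
f=grab_frame('wrist'); c=wcloud(s,f).reshape(-1,3); a=grab_frame('top'); d=cloud(a).reshape(-1,3)
for p in (c,d):
    P=p[(abs(p[:,0]-.498)<.05)&(abs(p[:,1]+.345)<.05)]; n,b,r=rect(P,.054,.068); print(n,r)
th=np.radians(-10.57); x=np.array([np.cos(th),np.sin(th)]); y=np.array([-x[1],x[0]])
for b in ([.5712,-.0740],[.5896,.0242]):
    L=np.c_[(d[:,:2]-b)@x,(d[:,:2]-b)@y,d[:,2]]*1000
    L=L[(L[:,0]>-44)&(L[:,0]<80)&(abs(L[:,1])<40)&(L[:,2]>35)&(L[:,2]<60)]
    print('placed',len(L),np.percentile(L,[1,50,99],0).round(1))
for l in('bowl','jar'): print(l,[ray(a,r['point'],0)[:2] for r in place_of(a,l)[:1]])
save(a,'t9.png')
i=cv2.imread('pics/t9.png')[50:350,100:500]; cv2.imwrite('pics/t9b.png',cv2.resize(i,None,fx=2,fy=2,interpolation=cv2.INTER_CUBIC))
```

```text
20.6167 [ 0.41487271 -0.35388923  0.15607005] [-1.01095286  0.28654802  0.26047812] [0.04951151 0.01709737 0.03736493] [-0.79  0.43  1.74 -0.    0.97  0.68]
840 ((499.7757263183594, -345.186279296875), (45.71586990356445, 11.871155738830566), 9.169240951538086)
88 ((499.1723937988281, -344.96282958984375), (45.19993591308594, 13.712418556213379), 13.12968635559082)
placed 246 [[-43.2 -26.4  36.1]
 [ 39.9  -2.4  47.4]
 [ 70.5  24.7  53.8]]
placed 233 [[-43.7 -27.1  37.3]
 [ 42.1  -1.1  47.8]
 [ 69.   23.9  53.3]]
bowl [array([ 0.74431633, -0.26078673])]
jar [array([0.68150408, 0.42465876])]
```

View pics/t9b.png

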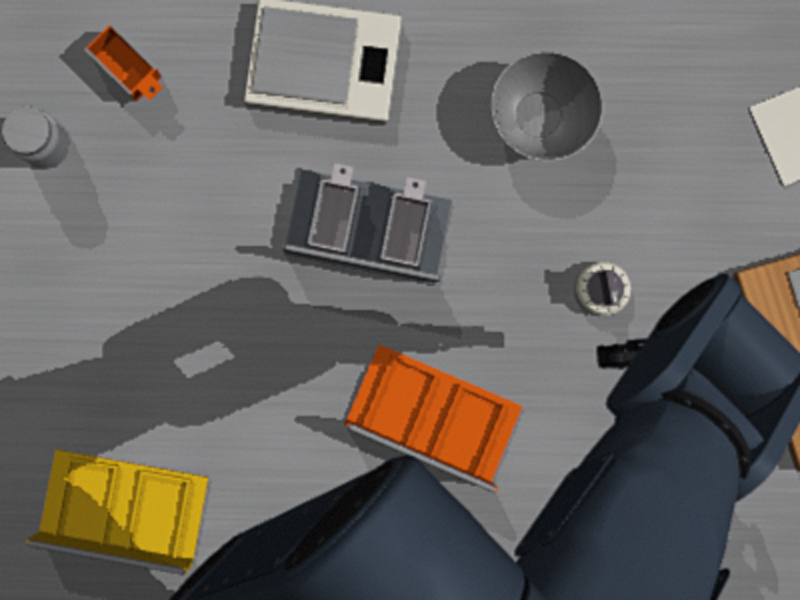

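Bar angle went from 142° to 9°, which is a 133° clockwise turn. It lags the tool by about 3°, as expected at a hard stop. Tins, bowl and jar look right, so I'm handing in.

```bash
python3 -c "
from station import *
print(finish_job())"
```

```text
the job is handed in; nothing more can be done
None
```

Both tins are in the grey carrier, one in each bay and let go, with their tabs over the low side. The timer is wound clockwise until it hit its stop. I handed the job in at about 20.7 s of the 72 s allowed, and no verdict was reported.

- **Tins:** The last top-camera depth check put both within about 2 mm of their bay centres. The rims read about 48 mm above the table, which is right for sitting flat on the floor plate. The wrist camera gave a yaw error of about 1°.
- **Timer:** The moment about the dial axis jumped from about 0 to 1.2 N m, and the bar ended about 3° behind the tool, both as expected at a hard stop. The bar turned about 133° (2.32 rad). I couldn't read the dial value itself, so reaching the stop is inferred from that moment.
- **Bowl and jar:** The arm never went near either. The network's positions drifted by about 7 mm for the bowl and 11 mm for the jar between the first and last looks. The pictures show both in the same pixels, so I take the drift as detector noise.
- **Disagreements:** The wrist and top cameras differed by about 4° on the final bar angle; I took the wrist reading.

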